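Let the clothesline winch back a notch or two

TASK

The clothesline is wound too tight: throw the winch's pawl back clear of the ratchet wheel, let the crank back until it stands nearly upright, then drop the pawl into the teeth again and ease the crank on back, feeling for the tooth to bear firmly on the pawl with the crank about upright. Never force the crank against the pawl, and leave the other things on the shelf where they are.

Things in the scene. Friction and masses are not known exactly. Their poses are not given: they have to be found in the camera images.
- winch: Small steel hand winch bolted to the shelf (fixed): base plate 185 x 105 mm, two cheek plates 70 mm apart and 170 mm high, grey drum casing between; the line runs down through the shelf, unseen. Origin on the shelf under the axle, midway between the cheeks; axle along its y, 105 mm up; z up. Wheel, pawl and crank are on its -y side. Its x axis points away from the robot, yawed -0.1 to 0.5 rad.
- axle (a point): Point on the axle line in the middle plane of the ratchet wheel, at (0, -47, 105) mm in the winch's axes; fixed.
- crank_turn (a joint): Angle (rad) of wheel, drum and crank, one piece. 0: crank straight up; positive: wound on, crank leaning to the winch's -x, the robot's side. Starts at 0.65 to 1.3. Brake washers hold it where it is left; turning it back takes about 0.25 Nm (2 to 4 N at the grip). Pawl down, it turns on (to a stop at 1.9) but back only until one of 12 teeth bears on the pawl: within 0.12 of 0, 0.52 or 1.05.
- grip_mid (a point): Middle of the black plastic crank grip, a round sleeve 24 mm in diameter and 76 mm long that spins freely on its pin. It lies along the winch's y axis, 90 mm from the axle line, its middle 62 mm outboard (-y) of the wheel's middle plane; its inner end is 4 mm from the crank arm (a flat steel bar 22 x 8 mm).
- ratchet: Toothed rim of the ratchet wheel, dark steel, 94 mm over the tips, 12 mm wide, 12 undercut saw teeth about 12 mm deep. Origin on the axle, turns with joint crank_turn. A tooth pressed on the pawl with over 25 N damages the small winch (about 14 N of backward push at the grip); with over 8 N it bears firmly (about 6.5 N at the grip), and the line's pull then keeps it bearing.
- pawl_lift (a joint): Angle (rad) of the pawl about its pivot. 0: nose home at the root of a tooth gap; to 0.2: nose up on a tooth; above 0.25: clear of all teeth. Balance point about 0.5: beyond it the pawl falls back and lies on its stop at 0.9; short of it, it drops onto the wheel. Starts down. It takes about 1 N at the lever, but up to 10 N at first if a tooth bears on it, as the undercut must nudge the wheel on.
- pawl_pivot (a point): The pawl's pivot bolt (axis along the winch's y) in the middle plane of pawl and ratchet wheel. The bolt is clamped in a short level slot, by which winches differ: it stands within 4 mm (along x) of (60, -47, 157) mm in the winch's axes, so just where a tooth meets the pawl must be felt.
- pawl_knob (a point): Centre of the black ball knob, 20 mm across, on the pawl's thumb lever (8 mm in x, 14 mm in y), which stands up from the pivot; 60 mm from the pivot axis. Pawl home: the lever leans 5 degrees to the winch's -x. Pushed over to +x it lifts the nose; on its stop it leans 47 degrees to +x.
- pawl: The steel pawl: from its pivot a bar 60 mm long runs towards the winch's -x, its nose, 12 mm wide, down on top of the ratchet wheel. Origin on the pivot axis; it turns with joint pawl_lift. Dropped with the crank at 0.2 to 0.4 rad, the nose falls into the gap before the tooth that bears with the crank about upright.
- tin_mid (a point): Bystander: blue enamel tin with a flip-top lid, 129 x 89 x 79 mm; its centre, 40 mm up.
- pin_a_mid (a point): Bystander: orange plastic clothespin, 74 x 16 x 10 mm, lying flat by the winch; its centre.
- pin_b_mid (a point): Bystander: another such clothespin; its centre.
- pin_c_mid (a point): Bystander: another such clothespin; its centre.
- coaster_mid (a point): Bystander: white ceramic coaster, 96 mm across and 9 mm thick; its centre.
- scoop_mid (a point): Bystander: stainless measuring scoop standing on the coaster, cup 51 mm across and 32 mm high with a flat handle 85 mm long; centre of the cup.
- sprayer_mid (a point): Bystander: white trigger spray bottle, 72 mm across and 206 mm high; its axis, 80 mm up.

How it is judged:
On the way, in this order (a step that is already met when the one before it is completed fails the run):
1. the pawl lies thrown back, clear of the teeth, before the wheel is let back (value of joint pawl_lift above 0.65 rad and value of joint crank_turn above 0.5 rad), for 0.1 s.
2. with the pawl clear, the crank has been let back to less than 0.45 rad from upright (value of joint pawl_lift above 0.4 rad and value of joint crank_turn below 0.45 rad), for 0.1 s.
3. with the pawl down again, a tooth is brought to bear on it (more than 8 N) with the crank about upright (contact force between ratchet and pawl above 8 N and value of joint crank_turn between -0.14 and 0.16 rad and value of joint pawl_lift below 0.02 rad), for 0.1 s.
At the end, for the whole second after the job is handed in: The crank stands still about upright (joint crank_turn between -0.14 and 0.16 rad), the pawl is home in the teeth (joint pawl_lift below 0.02 rad) with a tooth bearing on it (more than 1 N), and every other thing listed is within 30 mm of where it stood (value of joint crank_turn between -0.14 and 0.16 rad and value of joint pawl_lift below 0.02 rad and contact force between ratchet and pawl above 1 N and velocity of joint crank_turn between -0.05 and 0.05 rad/s); the robot touches nothing.
It fails at once if the robot forces the crank against the pawl (tooth on nose above 25 N while it pushes on the crank) (contact force between ratchet and pawl above 25 N and contact force between any of the fingers, the arm and ratchet above 1 N).
It fails at once if another thing on the shelf is moved by more than 30 mm (distance of any of tin_mid, pin_a_mid, pin_b_mid, pin_c_mid, coaster_mid, scoop_mid, sprayer_mid from where it was at the start of the episode above 0.03 m).
It also fails if it takes over 72 s, if anything falls off the work surface, if the arm or the gripper's body presses on something with over 40 N, if the wrist force passes 120 N, or if a joint passes its speed limit or range.

ROBOT

A 6-joint arm with a two-finger parallel gripper is mounted at the origin on the work surface. World frame = base frame: x ahead of the robot, y to its left, z up, the work surface at z = 0. Lengths are in m, angles in rad, forces in N, time in s.
With the tool pointing down it reaches from about 0.3 to 0.95 m from the base axis. Payload 3.1 kg.
Tool frame: the origin (TCP) lies at the very end of the fingers, on their centre line; the grasp point (between the pads) lies 19 mm behind it; y points along the fingers, z is the direction in which the jaws open and shut, and the axes are right-handed (so a half turn about y gives the same grasp; the last joint's range is limited). The gripper opens to 85 mm and grips with 20 to 120 N. Pads are 22 mm wide; open, the fingers measure 114 mm over their backs; the gripper's body (76 mm by 85 mm) begins 54 mm behind the grasp point. The pads swing forward as they close: fully open they stand 13 mm farther back than shut.
Start: joints at [-1.199, 0.308, 1.634, -0, 1.2, -0.07], TCP at [0.267, -0.565, 0.231] pointing down, gripper open.
Joint ranges: [-3.06, 3.06], [-0.79, 1.96], [0.05, 2.63], [-1.19, 4.34], [0.05, 2.64], [-2.94, 2.94]. Speed limits (rad/s): [2.79, 2.79, 3.14, 3.14, 3.14, 3.14].

INTERFACE

Orientations are given as a unit quaternion [w, x, y, z].
In Python, from cell import read_state, capture, camera_info, close_job gives the robot as it stands.
- The arm moves only by the tool send_rows, never from a script. Its arguments are lists of equal length, an entry for each row: "fingers": the opening, from 0 (shut) to 1 (fully open); "slide": the shift along the world's x, y, z in cm, a list of three; "yaw": the turn about the world's z in degrees. In form: {"fingers": [fingers, ...], "slide": [[x, y, z], ...], "yaw": [yaw, ...]}. A call has 1 to 20 rows; each row is the pose to reach, as a shift and turn from the pose measured when the call began; what a row does not reach only later rows make up. A row lasts 1/10 s, in which the tool goes at most 50 mm and 8.59 degrees, less where a joint would pass 70% of its speed; a pose out of reach is approached as far as the arm can. A call with a gripper value outside its range is refused whole. The fingers move at their own pace and stop on an object; "squeeze" is the grip in N (left out, the last holds). Time passes only in rows, so rows that repeat a pose let the fingers close. It gives the time, the measured TCP pose, the force and the opening at its end, in the units of the state.
- read_state(): the state, without advancing time (a new reading comes with each control period).
- capture(name): name is "side" or "top"; returns the picture (384x512x3 uint8, red, green, blue); there is no depth.
- camera_info(name): a dict with "fx", "fy", "cx", "cy" (pixels), "distortion" ([k1, k2, p1, p2, k3] as OpenCV has them; the pictures are not rectified), "view" (4x4, takes a point from world to camera coordinates). Camera axes: x right, y down, z forward; pixel columns grow to the right and rows downward; lengths in m; the calibration is good to about 2 mm. A picture is of the moment at which its call begins. camera_info takes no time and is no camera call.
- close_job(): hands the job in, once; it reports no verdict.
The state is a dict: "time": time; "joint_pos": joint angles; "joint_velocities": joint speeds; "joint_efforts": joint torques, N m; "ee_pos": TCP position; "tcp_rot": TCP orientation; "contact_force": force on the tool from outside, world axes, zero at the start; "moment": the same for the moment, N m; "width": opening from 0.0 (shut) to 1.0 (fully open).
Only numpy, scipy, OpenCV 4.12 (cv2) and the standard library are available. Lean on these libraries where they do the work, as an engineer would, in place of code of your own. Each camera call takes 0.05 s, during which the arm holds its last target. There are 200 camera calls.

## Working session

There is one attempt and no reset: what is moved stays moved. The work goes in short steps, Python scripts to look and compute and a tool call to move; the robot and the scene stay as the last step left them, time stands still between calls to the robot, and variables do not carry over. Pictures are saved under pics/ and viewed, about 8 in all and at most 12, crops included, and the job is handed in when it is done.

Besides the shell and the picture viewer there is one more tool, called after "Call:" as name([rows], argument=value, ...), one row to a line, values as JSON. send_rows: Moves the arm, as the interface text tells. Its arguments: {"type":"object","properties":{"fingers":{"type":"array","items":{"type":"number"}},"slide":{"type":"array","items":{"type":"array","items":{"type":"number"}}},"yaw":{"type":"array","items":{"type":"number"}},"squeeze":{"type":"number"}},"required":["fingers","slide","yaw"]}

```bash
mkdir -p pics; ls; python3 - <<'E'
from cell import *
import cv2,numpy as np
for n in("side","top"):
    im=capture(n); cv2.imwrite(f"pics/{n}0.png",im[:,:,::-1])
    c=camera_info(n); V=np.array(c["view"]); print(n,c["fx"],c["fy"],c["cx"],c["cy"],c["distortion"]); print(V.round(4).tolist(), (-V[:3,:3].T@V[:3,3]).round(3))
s=read_state(); print(s)
E
```

```text
pics
side 461.4389867674634 461.4389867674634 251.45715954320048 194.71347324193457 [-0.02928823  0.          0.          0.          0.        ]
[[-0.8133, -0.5818, -0.0025, 0.4402], [-0.439, 0.6165, -0.6536, 0.3592], [0.3818, -0.5304, -0.7569, 0.9725], [0.0, 0.0, 0.0, 1.0]] [0.144 0.551 0.972]
top 485.1733538660508 485.1733538660508 251.03101634104308 185.72872789990456 [-0.00838986  0.          0.          0.          0.        ]
[[0.0145, -0.9997, -0.0215, -0.001], [-0.9968, -0.0128, -0.0785, 0.5979], [0.0782, 0.0226, -0.9967, 1.3908], [0.0, 0.0, 0.0, 1.0]] [ 0.487 -0.025  1.433]
{'time': 0.1, 'joint_pos': array([-1.19870259e+00,  3.08910647e-01,  1.63503612e+00, -2.62445281e-05,
        1.19971263e+00, -6.96484153e-02]), 'joint_velocities': array([ 0.00165567, -0.00039432, -0.00066382,  0.00021929, -0.00082444,
        0.00184794]), 'joint_efforts': array([-2.26448751e-04, -4.16406727e+01, -2.77644628e+01, -8.28146358e-05,
        4.05206214e-03,  4.86725327e-06]), 'ee_pos': array([ 0.26692608, -0.56431904,  0.23017748]), 'tcp_rot': array([ 0.15479727, -0.15503452,  0.69064898, -0.68920686]), 'contact_force': array([ 0.01935315, -0.77838415,  0.33632272]), 'moment': array([0.01966198, 0.03116973, 0.01147695]), 'width': 0.9994819413531626}
```

```bash
cd pics; python3 -c "
import cv2
a=cv2.imread('side0.png');b=cv2.imread('top0.png')
for n,i in(('s',a),('t',b)): cv2.imwrite(n+'.png',cv2.resize(i,(800,600),interpolation=cv2.INTER_CUBIC))"
```

```text
(no output)
```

View pics/s.png

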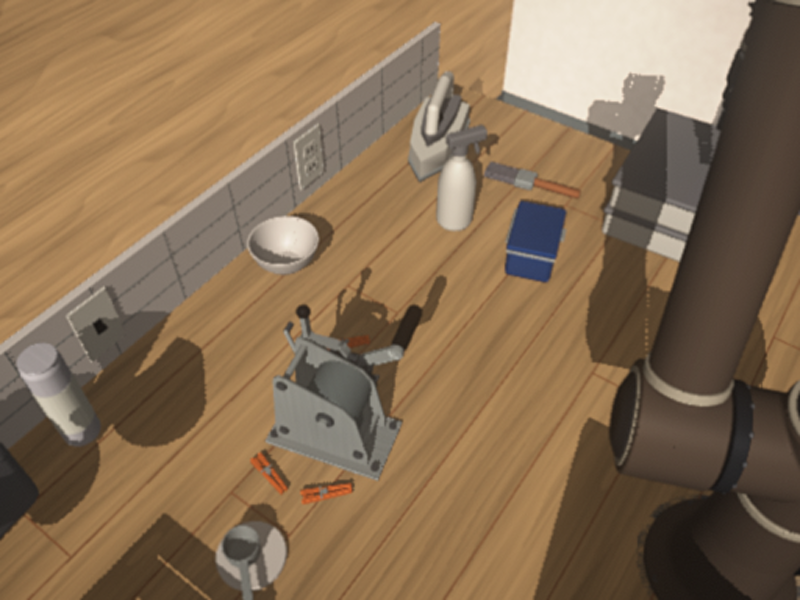

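View pics/t.png

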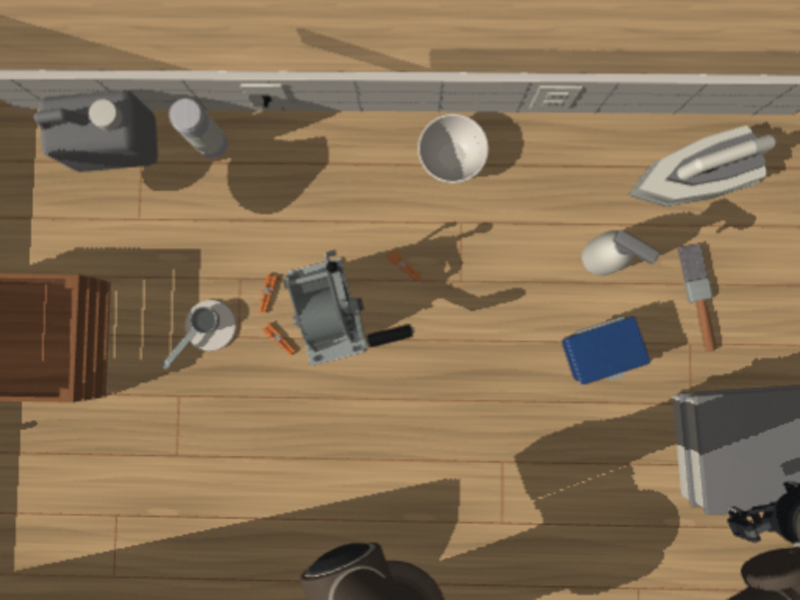

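Side view: knob at (303,312), grip from (402,345) to (415,312), in 800-px coordinates. Top view: knob at (333,267), grip from (368,341) to (411,331). Next I fit the winch model to these points and view an overlay.

```bash
cat > h.py <<'E'
import numpy as np,cv2
from cell import *
from scipy.optimize import least_squares
C={n:camera_info(n) for n in("side","top")}
def proj(n,P):
    c=C[n];V=np.array(c["view"]);K=np.array([[c["fx"],0,c["cx"]],[0,c["fy"],c["cy"]],[0,0,1.]])
    return cv2.projectPoints(np.array(P,float).reshape(-1,1,3),cv2.Rodrigues(V[:3,:3])[0],V[:3,3],K,np.array(c["distortion"]))[0].reshape(-1,2)
def W(p,q):  # winch local -> world
    x,y,a=p; c,s=np.cos(a),np.sin(a); q=np.atleast_2d(q)
    return q@np.array([[c,s,0],[-s,c,0],[0,0,1]])+[x,y,0]
def grip(th,y): return [-.09*np.sin(th),y,.105+.09*np.cos(th)]
def knob(d,l): a=l-np.radians(5); return [.06+d+.06*np.sin(a),-.047,.157+.06*np.cos(a)]
E
cat > fit.py <<'E'
from h import *
S=1.5625
obs=[("side",'k',303,312),("side",'gi',401,347),("side",'go',415,311),("side",'b-+',377,475),("side",'b++',268,438),("side",'b--',402,425),
("top",'k',333,267),("top",'gi',369,341),("top",'go',411,331),("top",'b-+',312,363),("top",'b--',368,350)]
def model(v):
    p=v[:3];th=v[3];d=v[4]
    L={'k':knob(d,0),'gi':grip(th,-.071),'go':grip(th,-.147),'b-+':[-.0925,.0525,0.004],'b++':[.0925,.0525,.004],'b--':[-.0925,-.0525,.004]}
    return L
def res(v):
    L=model(v); r=[]
    for n,k,u,w in obs: r+=list(proj(n,W(v[:3],L[k]))[0]*S-[u,w])
    return np.array(r+[v[4]/.003])
o=least_squares(res,[.6,.1,.2,.9,0],loss='soft_l1',f_scale=3); print(o.x.round(4)); print(o.fun[:-1].reshape(-1,2).round(1))
np.save('v.npy',o.x)
v=o.x;p=v[:3];L=model(v)
print('knob',W(p,L['k']),'grip',W(p,grip(v[3],-.109)),'axle',W(p,[0,-.047,.105]))
tiles=[]
for n,(x0,y0) in(("side",(150,175)),("top",(165,140))):
    im=cv2.imread(f"pics/{n}0.png"); im=cv2.resize(im[y0:y0+150,x0:x0+130],None,fx=3,fy=4 if 0 else 3,interpolation=cv2.INTER_CUBIC)
    f=lambda q:tuple(int(t) for t in ((proj(n,W(p,q))[0]+.5-[x0,y0])*3))
    for q in L.values(): cv2.circle(im,f(q),3,(0,255,0),1)
    for q in ([.0925,-.0525,.004],[0,-.047,.105],[.06+v[4],-.047,.157]): cv2.circle(im,f(q),3,(0,0,255),1)
    tiles.append(im)
cv2.imwrite("pics/ov.png",np.hstack(tiles))
E
python3 fit.py
```

```text
[ 0.5577  0.1305  0.2601  1.0088 -0.0022]
[[ 1.1 -3.5]
 [-3.4  2.7]
 [ 0.4  0.6]
 [ 1.4  1.8]
 [-2.  -0.1]
 [ 1.  -5.6]
 [ 0.3 -0.9]
 [-0.1 -0.6]
 [ 1.6 -1.6]
 [-0.5  2.8]
 [-2.4  2.2]]
knob [[0.6205573  0.09856766 0.21677168]] grip [[0.51210623 0.00555335 0.15295637]] axle [[0.56976189 0.08505184 0.105     ]]
```

View pics/ov.png

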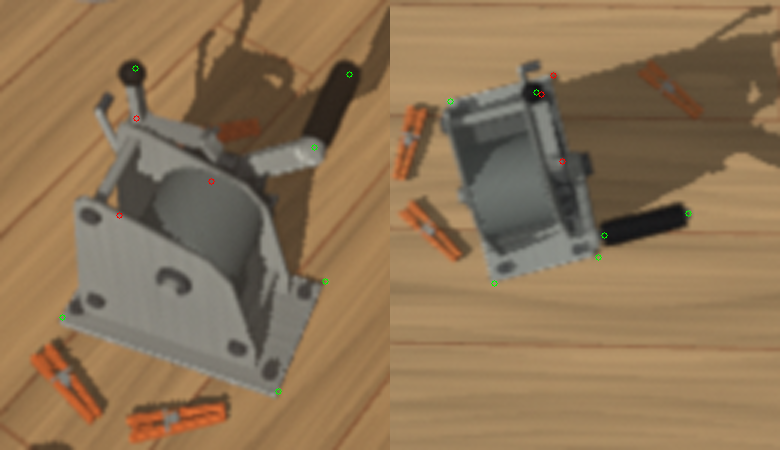

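Winch at (0.558, 0.130), yaw 0.26, crank ≈1.0: the model points fall on the image features within about 2 px. Next I work out the moves.

```bash
cat >> h.py <<'E'
from scipy.spatial.transform import Rotation as R
v=np.load('v.npy') if __import__('os').path.exists('v.npy') else None
def rot(s): w=s["tcp_rot"]; return R.from_quat([w[1],w[2],w[3],w[0]]).as_matrix()
def rep():
    s=read_state();M=rot(s); a=np.arctan2(M[1,2],M[0,2])
    loc=(s["ee_pos"]-[v[0],v[1],0])@W([0,0,v[2]],np.eye(3)).T
    F=np.array(s["contact_force"])@W([0,0,v[2]],np.eye(3)).T
    print('t',round(s['time'],2),'tcp',s["ee_pos"].round(4),'loc mm',(loc*1e3).round(1),'Floc',F.round(1),'jaw deg rel winch x',np.degrees(a-v[2]).round(1),'tool y',M[:,1].round(3),'w',round(s['width'],3)); return s
def go(q): # slide cm to local mm q from now
    s=read_state(); print(q,'slide cm',((W(v[:3],np.array(q)/1e3)[0]-s["ee_pos"])*100).round(2))
E
python3 -c "
from h import *
rep(); go([20,-47,300]); go([20,-47,208])"
```

```text
t 0.1 tcp [ 0.2669 -0.5643  0.2302] loc mm [-459.6 -596.7  230.2] Floc [-0.2 -0.8  0.3] jaw deg rel winch x -79.6 tool y [-0.001  0.002 -1.   ] w 0.999
[20, -47, 300] slide cm [32.22 65.45  6.98]
[20, -47, 208] slide cm [32.22 65.45 -2.22]
```

Call:
send_rows([
  [0,0,4],
  [0,0,8],
  [1,3,10],
  [3,7,10],
  [5,11,10],
  [7,15,10],
  [9,19,10],
  [11,23,10],
  [13,27,10],
  [15,31,10],
  [17,35,10],
  [19,39,10],
  [21,43,10],
  [23,47,10],
  [25,51,10],
  [27,55,9],
  [29,59,8],
  [31,63,7],
  [31.7,65.3,7],
  [31.7,65.3,7],
], fingers=[0,0,0,0,0,0,0,0,0,0,0,0,0,0,0,0,0,0,0,0], yaw=[0,0,3,8,13,18,23,28,33,38,43,48,53,58,63,68,73,77,79.6,79.6])

```text
time: 2.1
ee_pos: [0.5839, 0.0918, 0.2986]
tcp_rot: [-0.561, 0.562, -0.431, 0.428]
contact_force: [-0.4, -0.2, 0.4]
width: 0.003
```

```bash
python3 -c "
from h import *
rep(); go([10,-47,300]); go([10,-47,210])"
```

```text
t 2.1 tcp [0.5839 0.0918 0.2986] loc mm [ 15.4 -44.1 298.6] Floc [-0.4 -0.1  0.4] jaw deg rel winch x 0.3 tool y [-0.004  0.001 -1.   ] w 0.003
[10, -47, 300] slide cm [-0.45 -0.42  0.14]
[10, -47, 210] slide cm [-0.45 -0.42 -8.86]
```

Call:
send_rows([
  [-0.45,-0.42,-3],
  [-0.45,-0.42,-6],
  [-0.45,-0.42,-8.8],
  [-0.45,-0.42,-8.8],
  [0.5,-0.16,-8.8],
  [1.0,-0.03,-8.8],
  [1.5,0.1,-8.8],
  [2.0,0.23,-8.8],
  [2.5,0.37,-8.8],
  [3.0,0.5,-9.0],
  [3.5,0.63,-9.2],
  [4.0,0.76,-9.4],
  [4.0,0.76,-9.4],
], fingers=[0,0,0,0,0,0,0,0,0,0,0,0,0], yaw=[0,0,0,0,0,0,0,0,0,0,0,0,0])

```text
time: 3.4
ee_pos: [0.6242, 0.0996, 0.2039]
tcp_rot: [-0.561, 0.563, -0.431, 0.428]
contact_force: [-0.7, 0.0, -0.0]
width: 0.004
```

```bash
python3 -c "
from h import *
rep(); go([72,-47,205])"
```

```text
t 3.4 tcp [0.6242 0.0996 0.2039] loc mm [ 56.3 -46.9 203.9] Floc [-0.7  0.2 -0. ] jaw deg rel winch x 0.3 tool y [-0.005  0.001 -1.   ] w 0.004
[72, -47, 205] slide cm [1.52 0.4  0.11]
```

Call:
send_rows([
  [0.5,0.13,0],
  [1.0,0.27,0],
  [1.5,0.4,0],
  [1.5,0.4,0],
  [-1,-0.27,3],
  [-3,-1,7],
  [-5,-3,8],
], fingers=[0,0,0,0,0,0,0], yaw=[0,0,0,0,0,0,0])

```text
time: 4.1
ee_pos: [0.5762, 0.0706, 0.2888]
tcp_rot: [0.563, -0.561, 0.429, -0.43]
contact_force: [1.0, -0.1, 0.8]
width: 0.001
```

```bash
cat > look.py <<'E'
import sys
from h import *
v=v.copy(); th=float(sys.argv[1]); l=float(sys.argv[2]); out=sys.argv[3]
tiles=[]
for n,(x0,y0) in(("side",(150,175)),("top",(165,140))):
    im=np.ascontiguousarray(capture(n)[:,:,::-1]); cv2.imwrite(f"pics/{out}_{n}.png",im)
    im=cv2.resize(im[y0:y0+150,x0:x0+130],None,fx=3,fy=3,interpolation=cv2.INTER_CUBIC)
    f=lambda q:tuple(int(t) for t in ((proj(n,W(v[:3],q))[0]+.5-[x0,y0])*3))
    for q in (knob(v[4],l),grip(th,-.071),grip(th,-.147)): cv2.circle(im,f(q),3,(0,255,0),1)
    tiles.append(im)
cv2.imwrite(f"pics/{out}.png",np.hstack(tiles))
E
python3 look.py 1.0 0.9 a; python3 -c "
from h import *
rep()
q=np.array(grip(v[3],-.112))*1e3; go(q+[0,0,40]); go(q-[0,0,17])"
```

```text
t 4.2 tcp [0.574  0.0682 0.2873] loc mm [-2.000e-01 -6.440e+01  2.873e+02] Floc [ 0.5  0.  -0.2] jaw deg rel winch x 0.2 tool y [-0. -0. -1.] w -0.001
[ -76.15895579 -112.          192.95637031] slide cm [-6.11 -6.56 -9.43]
[ -76.15895579 -112.          135.95637031] slide cm [ -6.11  -6.56 -15.13]
```

View pics/a.png

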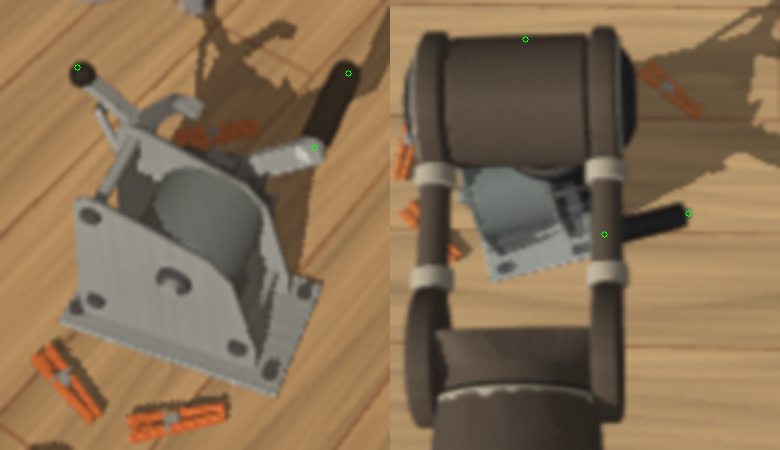

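Side view shows the knob at (82,73), on the prediction for the pawl on its stop, and the crank unmoved. Now I grasp the grip.

Call:
send_rows([
  [-3,-3,-1],
  [-6.1,-6.6,-3],
  [-6.1,-6.6,-6],
  [-6.1,-6.6,-6],
  [-6.1,-6.6,-9],
  [-6.1,-6.6,-12],
  [-6.1,-6.6,-15],
  [-6.1,-6.6,-15.1],
  [-6.1,-6.6,-15.1],
  [-6.1,-6.6,-15.1],
  [-6.1,-6.6,-15.1],
  [-6.1,-6.6,-15.1],
  [-6.1,-6.6,-15.1],
  [-6.1,-6.6,-15.1],
  [-6.1,-6.6,-15.1],
  [-6.1,-6.6,-15.1],
], fingers=[0.7,0.7,0.7,0.7,0.7,0.7,0.7,0.7,0.7,0,0,0,0,0,0,0], yaw=[0,0,0,0,0,0,0,0,0,0,0,0,0,0,0,0], squeeze=20)

```text
time: 5.8
ee_pos: [0.514, 0.002, 0.138]
tcp_rot: [0.562, -0.561, 0.429, -0.431]
contact_force: [-1.5, -0.4, 6.9]
width: 0.274
```

```bash
cat > arc.py <<'E'
import sys
from h import *
s=rep(); th0=float(sys.argv[1]);th1=float(sys.argv[2]);n=int(sys.argv[3])
for t in np.linspace(th0,th1,n+1)[1:]:
    d=np.array(grip(t,0))-grip(th0,0); print((W([0,0,v[2]],d)[0]*100).round(2).tolist(),end=',')
E
python3 arc.py 1.0 0.3 14
```

```text
t 5.8 tcp [0.514 0.002 0.138] loc mm [ -75.2 -112.9  138. ] Floc [-1.5 -0.   6.9] jaw deg rel winch x 0.2 tool y [ 0.002 -0.001 -1.   ] w 0.274
[0.24, 0.06, 0.37],[0.51, 0.13, 0.73],[0.78, 0.21, 1.08],[1.08, 0.29, 1.41],[1.39, 0.37, 1.72],[1.72, 0.46, 2.02],[2.06, 0.55, 2.3],[2.41, 0.64, 2.57],[2.77, 0.74, 2.81],[3.15, 0.84, 3.04],[3.54, 0.94, 3.24],[3.93, 1.05, 3.43],[4.34, 1.15, 3.59],[4.75, 1.26, 3.74],
```

Call:
send_rows([
  [0.24,0.06,0.37],
  [0.51,0.13,0.73],
  [0.78,0.21,1.08],
  [1.08,0.29,1.41],
  [1.39,0.37,1.72],
  [1.72,0.46,2.02],
  [2.06,0.55,2.3],
  [2.06,0.55,2.3],
], fingers=[0,0,0,0,0,0,0,0], yaw=[0,0,0,0,0,0,0,0])

```text
time: 6.6
ee_pos: [0.5359, 0.0082, 0.158]
tcp_rot: [0.562, -0.56, 0.429, -0.431]
contact_force: [9.7, 1.9, -19.1]
width: 0.282
```

```bash
python3 arc.py 0.65 0.3 7
```

```text
t 6.6 tcp [0.5359 0.0082 0.158 ] loc mm [ -52.5 -112.6  158. ] Floc [  9.9  -0.7 -19.1] jaw deg rel winch x 0.2 tool y [ 0.005  0.001 -1.   ] w 0.282
[0.35, 0.09, 0.26],[0.72, 0.19, 0.51],[1.09, 0.29, 0.73],[1.48, 0.39, 0.94],[1.88, 0.5, 1.12],[2.28, 0.61, 1.29],[2.69, 0.72, 1.43],
```

Call:
send_rows([
  [0,0,-0.1],
  [0.35,0.09,0.16],
  [0.72,0.19,0.4],
  [1.09,0.29,0.6],
  [1.48,0.39,0.79],
  [1.88,0.5,0.95],
  [2.28,0.61,1.1],
  [2.69,0.72,1.2],
  [2.69,0.72,1.2],
], fingers=[0,0,0,0,0,0,0,0,0], yaw=[0,0,0,0,0,0,0,0,0])

```text
time: 7.5
ee_pos: [0.5622, 0.0154, 0.1683]
tcp_rot: [0.562, -0.561, 0.43, -0.431]
contact_force: [4.3, -3.3, -22.6]
width: 0.27
```

```bash
python3 -c "
from h import *
rep()"
```

```text
t 7.5 tcp [0.5622 0.0154 0.1683] loc mm [ -25.2 -112.3  168.3] Floc [  3.2  -4.3 -22.6] jaw deg rel winch x 0.2 tool y [ 0.002  0.001 -1.   ] w 0.27
```

Call:
send_rows([
  [0,0,-0.2],
  [0,0,-0.2],
  [0,0,-0.2],
  [0,0,-0.2],
  [0,0,2],
  [0,0,5],
  [0,0,9],
  [0,0,13],
  [0,0,13],
  [0,0,13],
  [0,0,13],
], fingers=[0,0.6,0.6,0.6,0.6,0.6,0.6,0.6,0,0,0], yaw=[0,0,0,0,0,0,0,0,0,0,0])

```text
time: 8.6
ee_pos: [0.5616, 0.0156, 0.2979]
tcp_rot: [0.562, -0.561, 0.43, -0.43]
contact_force: [0.3, 0.8, -1.5]
width: 0.099
```

```bash
python3 look.py 0.284 0.9 b; python3 -c "
from h import *
rep(); go([105,-47,300]);go([132,-47,300]);go([132,-47,190]);"
```

```text
t 8.7 tcp [0.5611 0.0156 0.2967] loc mm [ -26.2 -111.9  296.7] Floc [-0.2  0.8 -0. ] jaw deg rel winch x 0.2 tool y [-0.001  0.001 -1.   ] w -0.001
[105, -47, 300] slide cm [11.01  9.65  0.33]
[132, -47, 300] slide cm [13.62 10.34  0.33]
[132, -47, 190] slide cm [ 13.62  10.34 -10.67]
```

View pics/b.png

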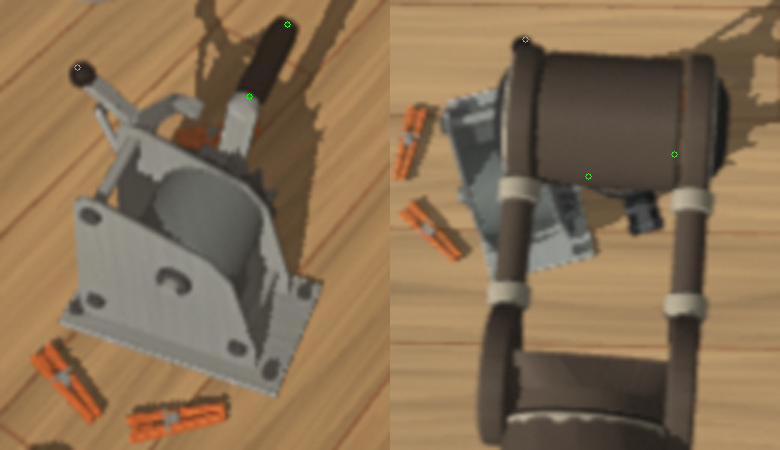

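The crank matches 0.28 rad (grip end at (287,22) against a predicted (287,24)), and the pawl is still back. Next I drop the pawl, pulling the knob from behind.

Call:
send_rows([
  [3,2.5,1],
  [6,5,1],
  [9,7.5,1],
  [12,9,1],
  [14.3,10.5,0],
  [14.3,10.5,-2],
  [14.3,10.5,-5],
  [14.3,10.5,-8],
  [14.3,10.5,-10.5],
  [14.3,10.5,-10.5],
], fingers=[0,0,0,0,0,0,0,0,0,0], yaw=[0,0,0,0,0,0,0,0,0,0])

```text
time: 9.7
ee_pos: [0.6995, 0.1201, 0.1841]
tcp_rot: [-0.558, 0.564, -0.434, 0.426]
contact_force: [-0.9, -0.8, -0.6]
width: 0.0
```

```bash
python3 -c "
from h import *
rep();
for q in ([125,-47,192],[115,-47,195],[105,-47,200],[92,-47,205],[120,-47,300]): go(q)"
```

```text
t 9.7 tcp [0.6995 0.1201 0.1841] loc mm [134.4 -46.5 184.1] Floc [-1.1 -0.5 -0.6] jaw deg rel winch x 0.2 tool y [-0.014 -0.001 -1.   ] w 0.0
[125, -47, 192] slide cm [-0.9  -0.29  0.79]
[115, -47, 195] slide cm [-1.86 -0.55  1.09]
[105, -47, 200] slide cm [-2.83 -0.81  1.59]
[92, -47, 205] slide cm [-4.09 -1.14  2.09]
[120, -47, 300] slide cm [-1.38 -0.42 11.59]
```

Call:
send_rows([
  [-0.4,-0.12,0.6],
  [-0.9,-0.29,0.8],
  [-1.4,-0.42,0.9],
  [-1.9,-0.55,1.1],
  [-2.4,-0.68,1.3],
  [-2.8,-0.81,1.6],
  [-3.3,-0.94,1.8],
  [-3.8,-1.07,2.0],
  [-4.3,-1.2,2.1],
  [-4.5,-1.25,2.2],
  [-4.5,-1.25,2.2],
], fingers=[0,0,0,0,0,0,0,0,0,0,0], yaw=[0,0,0,0,0,0,0,0,0,0,0])

```text
time: 10.8
ee_pos: [0.6591, 0.1084, 0.2124]
tcp_rot: [0.562, -0.561, 0.431, -0.43]
contact_force: [5.1, 1.6, 11.4]
width: -0.004
```

Call:
send_rows([
  [1,0.3,1],
  [1,0.3,5],
  [1,0.3,10],
  [0,-2,10.5],
  [-4,-5,10.5],
  [-8,-8,10.5],
  [-12,-11,9.5],
], fingers=[0,0,0,0,0,0,0], yaw=[0,0,0,0,0,0,0])

```text
time: 11.5
ee_pos: [0.5378, -0.002, 0.3083]
tcp_rot: [0.562, -0.561, 0.43, -0.43]
contact_force: [-0.5, -1.9, 0.3]
width: 0.001
```

```bash
python3 look.py 0.284 0 c; python3 -c "
from h import *
rep(); q=np.array(grip(.29,-.112))*1e3
go(q+[0,0,50]); go(q-[0,0,19])"
```

```text
t 11.6 tcp [ 0.5309 -0.0033  0.3033] loc mm [ -60.2 -122.4  303.3] Floc [ 0.7  1.  -0.8] jaw deg rel winch x -0.0 tool y [-0.015  0.001 -1.   ] w 0.0
[ -25.73570026 -112.          241.2419488 ] slide cm [ 3.07  1.89 -6.2 ]
[ -25.73570026 -112.          172.2419488 ] slide cm [  3.07   1.89 -13.1 ]
```

View pics/c.png

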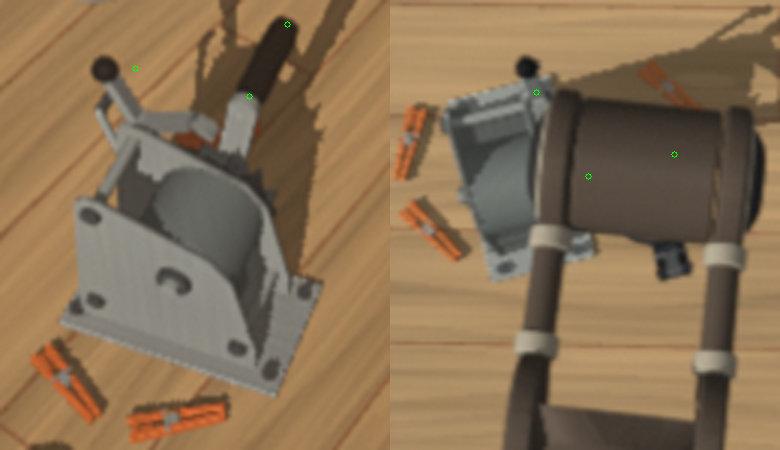

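The knob is at (105,69) in the side view, about 0.45 rad, so it is near balance and either still falling or stuck. I capture again to see whether it moves.

```bash
cat > kn.py <<'E'
from h import *
def kfind(n="top"):
    im=capture(n).astype(int).max(2)
    ls=np.linspace(-.05,1.0,106); best=[]
    for l in ls:
        u=proj(n,W(v[:3],knob(v[4],l)))[0]; x,y=np.round(u).astype(int); best.append(im[y-2:y+3,x-2:x+3].mean())
    i=int(np.argmin(best)); return round(ls[i],2),round(best[i])
if __name__=="__main__":
    rep()
    for i in range(3): print(kfind("side"),kfind("top"))
E
python3 kn.py
```

```text
t 11.6 tcp [ 0.5309 -0.0033  0.3033] loc mm [ -60.2 -122.4  303.3] Floc [ 0.7  1.  -0.8] jaw deg rel winch x -0.0 tool y [-0.015  0.001 -1.   ] w 0.0
(np.float64(0.42), 72) (np.float64(0.35), 32)
(np.float64(0.42), 72) (np.float64(0.35), 32)
(np.float64(0.42), 72) (np.float64(0.35), 32)
```

Stationary at about 0.4, so it is held up near its balance point. I go back lower behind the ball and bring it over further.

```bash
python3 -c "
from h import *
for q in ([125,-47,310],[125,-47,200],[100,-47,200]): go(q)"
```

```text
[125, -47, 310] slide cm [14.94 11.77  0.16]
[125, -47, 200] slide cm [ 14.94  11.77 -10.84]
[100, -47, 200] slide cm [ 12.53  11.12 -10.84]
```

Call:
send_rows([
  [3,2.5,1],
  [6,5,1],
  [9,7.5,1],
  [12,9,1],
  [14.9,11.8,0],
  [14.9,11.8,-2],
  [14.9,11.8,-5],
  [14.9,11.8,-8],
  [14.9,11.8,-10.8],
  [14.9,11.8,-10.8],
  [14.9,11.8,-10.8],
], fingers=[0,0,0,0,0,0,0,0,0,0,0], yaw=[0,0,0,0,0,0,0,0,0,0,0])

```text
time: 13.0
ee_pos: [0.6905, 0.1183, 0.1999]
tcp_rot: [0.562, -0.561, 0.43, -0.429]
contact_force: [0.7, 0.3, 0.1]
width: -0.001
```

```bash
python3 -c "
from h import *
rep()
for q in ([100,-47,201],[92,-47,201],[88,-47,201]): go(q)"; python3 kn.py
```

```text
t 13.0 tcp [0.6905 0.1183 0.1999] loc mm [125.2 -45.9 199.9] Floc [0.7 0.2 0.1] jaw deg rel winch x 0.3 tool y [-0.     0.002 -1.   ] w -0.001
[100, -47, 201] slide cm [-2.41 -0.76  0.11]
[92, -47, 201] slide cm [-3.18 -0.96  0.11]
[88, -47, 201] slide cm [-3.57 -1.06  0.11]
t 13.0 tcp [0.6905 0.1183 0.1999] loc mm [125.2 -45.9 199.9] Floc [0.7 0.2 0.1] jaw deg rel winch x 0.3 tool y [-0.     0.002 -1.   ] w -0.001
(np.float64(0.42), 77) (np.float64(0.94), 50)
(np.float64(0.42), 78) (np.float64(0.94), 52)
(np.float64(0.42), 77) (np.float64(0.94), 51)
```

Call:
send_rows([
  [-0.5,-0.22,0],
  [-1,-0.36,0],
  [-1.5,-0.5,0],
  [-2,-0.64,0],
  [-2.5,-0.78,0],
  [-2.9,-0.88,0],
  [-3.2,-0.96,0],
  [-3.2,-0.96,0],
], fingers=[0,0,0,0,0,0,0,0], yaw=[0,0,0,0,0,0,0,0])

```text
time: 14.1
ee_pos: [0.6588, 0.108, 0.2025]
tcp_rot: [0.563, -0.56, 0.429, -0.431]
contact_force: [-0.1, 0.4, 1.2]
width: 0.001
```

```bash
python3 -c "
from h import *
rep()"; python3 kn.py; python3 look.py 0.284 0 d
```

```text
t 14.1 tcp [0.6588 0.108  0.2025] loc mm [ 91.9 -47.7 202.5] Floc [-0.   0.4  1.2] jaw deg rel winch x 0.2 tool y [ 0.004  0.002 -1.   ] w 0.001
t 14.1 tcp [0.6588 0.108  0.2025] loc mm [ 91.9 -47.7 202.5] Floc [-0.   0.4  1.2] jaw deg rel winch x 0.2 tool y [ 0.004  0.002 -1.   ] w 0.001
(np.float64(0.46), 52) (np.float64(0.31), 28)
(np.float64(0.21), 61) (np.float64(0.35), 28)
(np.float64(0.09), 57) (np.float64(0.35), 28)
```

View pics/d.png

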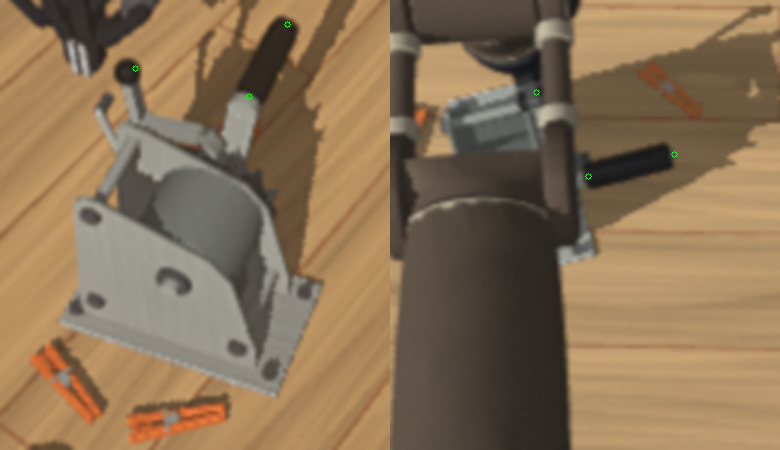

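The pawl is falling: knob at (127,70), against (132,72) in the first home picture. Retreat and go to the grip.

Call:
send_rows([
  [2,0.53,0],
  [2,0.53,3],
  [2,0.53,7],
  [2,0.53,10],
  [0,-2,10.5],
  [-4,-5,10.5],
  [-8,-8,10.5],
  [-10,-9.4,9],
  [-10,-9.4,7],
  [-10,-9.4,5.5],
  [-10,-9.4,5.5],
], fingers=[0,0,0,0,0,0,0,0,0.7,0.7,0.7], yaw=[0,0,0,0,0,0,0,0,0,0,0])

```text
time: 15.6
ee_pos: [0.5578, 0.0143, 0.2548]
tcp_rot: [0.562, -0.561, 0.431, -0.429]
contact_force: [-0.9, 0.5, 0.7]
width: 0.507
```

```bash
python3 look.py 0.284 0 e; python3 kn.py; python3 -c "
from h import *
q=np.array(grip(.284,-.112))*1e3
go(q+[0,0,50]); go(q-[0,0,19])
a=cv2.imread('pics/side0.png')[185:235,170:240];b=cv2.imread('pics/e_side.png')[185:235,170:240]
cv2.imwrite('pics/cmp.png',np.hstack([cv2.resize(t,None,fx=5,fy=5,interpolation=cv2.INTER_CUBIC) for t in(a,b)]))"
```

```text
t 15.7 tcp [0.5598 0.0145 0.2573] loc mm [ -27.8 -112.6  257.3] Floc [-0.   0.4  0.2] jaw deg rel winch x 0.3 tool y [ 0.004  0.002 -1.   ] w 0.68
(np.float64(-0.03), 53) (np.float64(0.31), 63)
(np.float64(-0.03), 53) (np.float64(0.31), 62)
(np.float64(-0.03), 53) (np.float64(0.26), 63)
[ -25.21778843 -112.          241.39480972] slide cm [ 0.2   0.14 -1.68]
[ -25.21778843 -112.          172.39480972] slide cm [ 0.2   0.14 -8.58]
```

View pics/cmp.png

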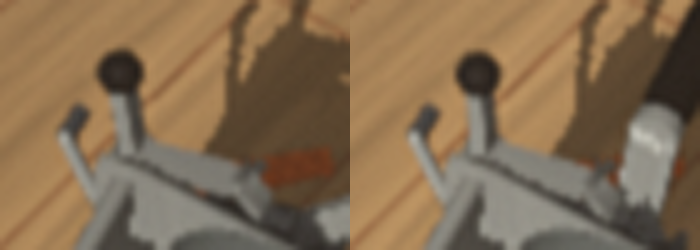

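Pawl home again: the knob matches the first picture, and a little further home. Now I set shut fingers behind the grip to push and feel.

Call:
send_rows([
  [-1.5,-0.4,0],
  [-3.3,-0.88,0],
  [-3.3,-0.88,0],
  [-3.3,-0.88,0],
  [-3.3,-0.88,-3],
  [-3.3,-0.88,-5.5],
  [-3.3,-0.88,-7.7],
  [-3.3,-0.88,-7.7],
  [-3.3,-0.88,-7.7],
], fingers=[0,0,0,0,0,0,0,0,0], yaw=[0,0,0,0,0,0,0,0,0])

```text
time: 16.9
ee_pos: [0.5278, 0.0057, 0.1813]
tcp_rot: [0.563, -0.56, 0.429, -0.431]
contact_force: [1.0, 0.4, 0.2]
width: -0.001
```

Call:
send_rows([
  [0.3,0.08,0],
  [0.6,0.16,0],
  [0.9,0.24,0],
  [1.2,0.32,0],
  [1.5,0.4,0],
  [1.8,0.48,0],
  [2,0.53,0],
  [2,0.53,0],
], fingers=[0,0,0,0,0,0,0,0], yaw=[0,0,0,0,0,0,0,0])

```text
time: 17.7
ee_pos: [0.548, 0.0109, 0.1812]
tcp_rot: [0.563, -0.56, 0.428, -0.431]
contact_force: [-1.1, -2.5, -0.2]
width: 0.001
```

```bash
python3 -c "
from h import *
rep()"
```

```text
t 17.7 tcp [0.548  0.0109 0.1812] loc mm [ -40.1 -113.1  181.2] Floc [-1.7 -2.1 -0.2] jaw deg rel winch x 0.3 tool y [ 0.006  0.002 -1.   ] w 0.001
```

Call:
send_rows([
  [0.05,0.01,0],
  [0.1,0.03,0],
  [0.14,0.04,0],
  [0.17,0.045,0],
  [0.17,0.045,0],
], fingers=[0,0,0,0,0], yaw=[0,0,0,0,0])

```text
time: 18.2
ee_pos: [0.5497, 0.0114, 0.1812]
tcp_rot: [0.563, -0.56, 0.429, -0.431]
contact_force: [-2.2, -1.5, -0.3]
width: -0.0
```

Call:
send_rows([
  [0.05,0.01,0],
  [0.1,0.03,0],
  [0.15,0.04,0],
  [0.15,0.04,0],
], fingers=[0,0,0,0], yaw=[0,0,0,0])

```text
time: 18.6
ee_pos: [0.5514, 0.0118, 0.1812]
tcp_rot: [0.563, -0.56, 0.428, -0.431]
contact_force: [-1.5, -2.1, -1.0]
width: 0.001
```

Call:
send_rows([
  [0.05,0.01,0],
  [0.1,0.03,0],
  [0.15,0.04,0],
  [0.15,0.04,0],
], fingers=[0,0,0,0], yaw=[0,0,0,0])

```text
time: 19.0
ee_pos: [0.553, 0.0123, 0.1812]
tcp_rot: [0.564, -0.56, 0.428, -0.431]
contact_force: [-2.2, -2.2, -0.3]
width: 0.001
```

Call:
send_rows([
  [0.05,0.01,0],
  [0.1,0.03,0],
  [0.15,0.04,0],
  [0.15,0.04,0],
], fingers=[0,0,0,0], yaw=[0,0,0,0])

```text
time: 19.4
ee_pos: [0.5545, 0.0127, 0.1812]
tcp_rot: [0.563, -0.56, 0.428, -0.431]
contact_force: [-2.2, -1.7, -0.2]
width: 0.003
```

Call:
send_rows([
  [0.05,0.01,0],
  [0.1,0.03,0],
  [0.15,0.04,0],
  [0.15,0.04,0],
], fingers=[0,0,0,0], yaw=[0,0,0,0])

```text
time: 19.8
ee_pos: [0.5554, 0.0129, 0.1809]
tcp_rot: [0.563, -0.56, 0.429, -0.43]
contact_force: [-3.8, -2.6, -0.2]
width: 0.002
```

Call:
send_rows([
  [0.08,0.02,0],
  [0.1,0.03,0],
  [0.1,0.03,0],
], fingers=[0,0,0], yaw=[0,0,0])

```text
time: 20.1
ee_pos: [0.5556, 0.013, 0.1805]
tcp_rot: [0.563, -0.561, 0.429, -0.43]
contact_force: [-5.0, -2.3, 0.3]
width: -0.003
```

Call:
send_rows([
  [0.1,0.03,0],
  [0.13,0.035,0],
  [0.13,0.035,0],
], fingers=[0,0,0], yaw=[0,0,0])

```text
time: 20.4
ee_pos: [0.5558, 0.013, 0.18]
tcp_rot: [0.562, -0.561, 0.43, -0.429]
contact_force: [-5.2, -3.8, 0.5]
width: 0.0
```

Call:
send_rows([
  [0.15,0.04,0.05],
  [0.18,0.05,0.05],
  [0.18,0.05,0.05],
], fingers=[0,0,0], yaw=[0,0,0])

```text
time: 20.7
ee_pos: [0.556, 0.0131, 0.1799]
tcp_rot: [-0.561, 0.563, -0.431, 0.428]
contact_force: [-5.8, -4.2, 0.2]
width: -0.004
```

Call:
send_rows([
  [0.2,0.05,0.05],
  [0.25,0.06,0.05],
  [0.27,0.07,0.05],
  [0.27,0.07,0.05],
], fingers=[0,0,0,0], yaw=[0,0,0,0])

```text
time: 21.1
ee_pos: [0.5563, 0.0132, 0.1796]
tcp_rot: [-0.559, 0.564, -0.432, 0.427]
contact_force: [-7.0, -4.9, 0.6]
width: 0.001
```

```bash
python3 -c "
from h import *
rep()"
```

```text
t 21.1 tcp [0.5563 0.0132 0.1796] loc mm [ -31.5 -113.   179.6] Floc [-8.  -2.9  0.6] jaw deg rel winch x 0.3 tool y [-0.01  -0.001 -1.   ] w 0.001
```

Call:
send_rows([
  [0.3,0.07,0.05],
  [0.33,0.08,0.05],
  [0.35,0.09,0.05],
  [0.35,0.09,0.05],
  [0.35,0.09,0.05],
], fingers=[0,0,0,0,0], yaw=[0,0,0,0,0])

```text
time: 21.6
ee_pos: [0.5565, 0.0132, 0.1788]
tcp_rot: [-0.557, 0.567, -0.434, 0.425]
contact_force: [-8.6, -5.6, 0.2]
width: 0.004
```

```bash
python3 -c "
from h import *
rep()"
```

```text
t 21.6 tcp [0.5565 0.0132 0.1788] loc mm [ -31.3 -113.   178.8] Floc [-9.8 -3.2  0.2] jaw deg rel winch x 0.3 tool y [-0.018 -0.003 -1.   ] w 0.004
```

9.8 N at the grip and the position has stopped moving, so the tooth is bearing. I back off, rise clear and check.

Call:
send_rows([
  [-0.3,-0.08,0],
  [-1,-0.27,0],
  [-2.5,-0.67,0],
  [-4,-1.07,0],
  [-5,-2,3],
  [-6,-4,6],
  [-8,-8,9],
  [-10,-12,10],
  [-10,-12,10],
], fingers=[0,0,0,0,0,0,0,0,0], yaw=[0,0,0,0,0,0,0,0,0])

```text
time: 22.5
ee_pos: [0.4573, -0.111, 0.2825]
tcp_rot: [-0.557, 0.565, -0.432, 0.429]
contact_force: [1.0, 0.3, -1.2]
width: -0.001
```

```bash
python3 look.py 0.055 0 f; python3 -c "
from h import *
rep()"; python3 kn.py
```

```text
t 22.6 tcp [ 0.4573 -0.1073  0.28  ] loc mm [-158.2 -204.   280. ] Floc [0.2 0.3 0.1] jaw deg rel winch x 0.2 tool y [-0.014 -0.003 -1.   ] w 0.004
t 22.6 tcp [ 0.4573 -0.1073  0.28  ] loc mm [-158.2 -204.   280. ] Floc [0.2 0.3 0.1] jaw deg rel winch x 0.2 tool y [-0.014 -0.003 -1.   ] w 0.004
(np.float64(-0.05), 57) (np.float64(-0.02), 36)
(np.float64(-0.05), 57) (np.float64(-0.02), 36)
(np.float64(-0.05), 57) (np.float64(-0.02), 36)
```

View pics/f.png

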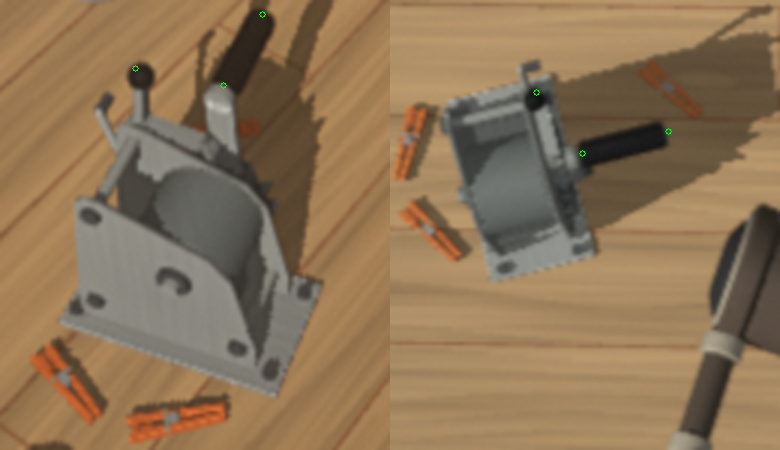

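Knob at (141,75) side, further home than at any earlier time. The crank stands upright and the pins have not moved. One numeric check of the crank angle and bystanders before handing in.

```bash
python3 - <<'E'
from h import *
for n in("side","top"):
    im=cv2.imread(f"pics/f_{n}.png").astype(int).max(2)
    def sc(t,o):
        P=proj(n,W(v[:3]+[o[0],o[1],0],[grip(t,y) for y in np.linspace(-.08,-.14,7)]))
        return np.mean([im[int(round(y))-1:int(round(y))+2,int(round(x))-1:int(round(x))+2].mean() for x,y in P])
    ts=np.linspace(-.1,.25,36); s=[sc(t,(0,0)) for t in ts]; m=np.array(s)<min(s)+6
    print(n,'theta range',ts[m].min().round(2),ts[m].max().round(2))
    a=cv2.imread(f"pics/{n}0.png");b=cv2.imread(f"pics/f_{n}.png")
    o=cv2.inRange(cv2.cvtColor(a,cv2.COLOR_BGR2HSV),(5,190,130),(16,255,255)),cv2.inRange(cv2.cvtColor(b,cv2.COLOR_BGR2HSV),(5,190,130),(16,255,255))
    for k in o:
        k,l,st,c=cv2.connectedComponentsWithStats(k); print([c[i].round(1).tolist() for i in range(1,k) if st[i,4]>20])
E
```

```text
side theta range -0.02 0.17
[[165.8, 295.2], [177.0, 308.8], [216.1, 313.4], [197.9, 316.9]]
[[165.9, 295.0], [176.9, 308.6], [216.2, 313.5], [197.9, 316.9]]
top theta range -0.01 0.15
[]
[]
```

```bash
python3 -c "
from cell import *
print(close_job())"
```

```text
the job is handed in; nothing more can be done
None
```

The job is handed in after about 23 s of robot time; no verdict was reported. The pawl is back in the teeth, and a tooth was pressed firmly on it with the crank about upright.

**What I did**
- Threw the pawl back onto its stop.
- Let the crank back from about 1.0 to 0.28 rad, holding the grip.
- Dropped the pawl.
- Eased the crank back in small steps until the tooth stopped it, pressing with 9.8 N at the grip. That is above the 6.5 N needed and below the 14 N limit.
- Backed the fingers off and rose clear.

**Last checks**
- **Crank:** about 0.07 rad, midway in a spread of roughly -0.02 to 0.17 from the two pictures. The contact position gave 0.055.
- **Pawl:** its knob sits about 3 px further home than in the first picture.
- **Other things:** the two pins I could measure had not moved. The third pin looks unmoved in the last picture, and I worked well clear of the rest but did not measure them.
- **Robot:** the tool touches nothing, with contact force about 0.

**What went wrong or disagreed**
- The first pull on the pawl left it standing at about 0.4 rad. A second, lower pull dropped it.
- The two pictures disagreed with the fitted model by a few mm at the knob, consistent with the pivot slot or the first pawl position being slightly off.
- The tooth force on the pawl was never measured directly; I inferred it from the push at the grip.

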